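Hang the keyhole gauge plate on the peg rail

TASK

Two aluminium flange gauge plates stand upright in the slotted wooden stand. Take the one whose round hole runs up into a narrow slot (a keyhole), pass its round hole over the big steel screw head on the peg rail, and slide it down until it hangs fully home, upright, with the top of the narrow slot on the screw's neck. Leave the other plate standing in the stand.

Things in the scene. Friction and masses are not known exactly. Their poses are not given: they have to be found in the camera images.
- keyhole_plate: Plate to hang: aluminium, 100 mm wide (y), 8 thick (x), 145 tall (z up), about 220 g. Origin: centre of its bottom edge. On top a central grip tab 30 mm wide (y), 12 thick (x), z 145 to 193: pinch it from above across the 30 mm. Front and back alike. Starts upright in either pocket of a fixed stand 30 mm high: pocket 22 mm deep, pockets 130 mm apart along y. Lift 25 mm straight up to free it.
- slot_seat (a point): Point on the keyhole plate, at plate z = 125 mm on its centre line, mid-thickness: the screw neck's axis lies here when fully hung. Axes as the plate's. The keyhole goes right through: eight-sided hole 44 mm across, centre 45 mm below this point; from its top a slot 16 mm wide runs up to a closed end 5 mm above this point. The hole's 45 degree corners guide the neck into the slot.
- plain_plate: The other plate, in the other pocket; leave it. Same outline, tab and 44 mm hole, but no slot above the hole; origin and axes as the keyhole plate's. Elsewhere: a loose clamp ring and two bolts, up to 50 mm tall, stand on the table in front of the rail; hung tools are fixed to the rail's front over 70 mm sideways of the screw, no higher than the rail's top, out to 40 mm from its face.
- screw: Steel screw fixed level in the rail, 160 mm up. Origin: on its axis at the rail's front face; x points out along the screw, away from the robot, within 12 degrees of world x; z up. Neck 10 mm diameter, x 0 to 24 mm; head 24 mm diameter, x 24 to 30. Rail: fixed board 400 mm long (y), 20 thick, behind the screw, 100 to 180 mm above the table. The plate goes on moving along -x, towards the robot.
There are look-alikes about, which are no part of the job. What is shaped like the keyhole_plate but black is not meant.

How it is judged (in metres and radians):
At the end, for the whole second after the job is handed in: The keyhole plate hangs between the rail and the screw head with the closed end of its slot on the screw's neck (its seat point within 8 mm of the screw's axis sideways and in height), upright within 15 degrees, still and released; the plain plate is within 30 mm of where it started (x of slot_seat in the frame of screw between 0 and 0.024 m and y of slot_seat in the frame of screw between -0.008 and 0.008 m and z of slot_seat in the frame of screw between -0.008 and 0.008 m and angle between keyhole_plate's own z axis and vertical below 0.26 rad and linear speed of keyhole_plate below 0.02 m/s and distance of plain_plate from where it was at the start of the episode below 0.03 m); the robot touches nothing.
It fails at once if the plain plate is pulled out of the stand or moved by more than 30 mm (distance of plain_plate from where it was at the start of the episode above 0.03 m).
It also fails if it takes over 48 s, if anything falls off the work surface, if the arm or the gripper's body presses on something with over 40 N, if the wrist force passes 120 N, or if a joint passes its speed limit or range.

ROBOT

A 7-joint arm with a two-finger parallel gripper is mounted at the origin on the work surface. World frame = base frame: x ahead of the robot, y to its left, z up, the work surface at z = 0. Lengths are in mm, angles in rad, forces in N, time in s.
With the tool pointing down it reaches from about 400 to 900 mm from the base axis. Payload 5.5 kg.
Tool frame: the origin (TCP) lies midway between the tips of the shut fingers; the grasp point (between the pads) lies 19 mm behind it; z points along the fingers, y is the line along which they close (so a half turn about z gives the same grasp; the last joint's range is limited). The gripper opens to 85 mm and grips with 20 to 120 N. Pads are 22 mm wide; open, the fingers measure 114 mm over their backs; the gripper's body (76 mm by 85 mm) begins 54 mm behind the grasp point. The pads swing forward as they close: fully open they stand 13 mm farther back than shut.
Start: joints at [1.544, 0.501, -0.427, 1.55, 0.221, 1.138, -0.21], TCP at [185.778, -622.885, 231.31] pointing down, gripper open.
Joint ranges: [-2.88, 2.88], [-0.31, 2.03], [-1.54, 1.56], [0.2, 2.42], [-1.41, 4.55], [0.19, 2.02], [-2.57, 2.57]. Speed limits (rad/s): [2.57, 2.57, 3.14, 3.14, 3.14, 3.14, 3.14].

INTERFACE

Orientations are given as a unit quaternion [w, x, y, z].
In Python, from workcell import robot gives the robot as it stands. The module is installed in compiled form; this text tells all that it offers.
- The arm moves only by the tool move_arm, never from a script. Its argument "deltas" is a list of rows, each a list of 4 numbers: the shift along the tool's x, y, z in m, then the turn about the tool's z in rad. A call has 1 to 8 rows; each row is the pose to reach, as a shift and turn from the pose commanded when the call began, along the tool's axes at that moment; what a row does not reach only later rows make up. A row lasts 1/8 s, in which the tool goes at most 62.5 mm and 10.7 degrees, less where a joint would pass 70% of its speed; a pose out of reach is approached as far as the arm can. A call with a gripper value outside its range is refused whole. "jaw" is the finger opening in m, from 0 to 0.0854, set as the call begins (left out, the last holds). The fingers move at their own pace and stop on an object; "newtons" is the grip in N (left out, the last holds). Time passes only in rows, so rows that repeat a pose let the fingers close. It gives the time, the measured TCP pose, the force, the opening and the grip force at its end, in the units of the state.
- robot.state(): the state, without advancing time (a new reading comes with each control period).
- robot.capture(name): name is "side" or "top"; returns the picture (420x560x3 uint8, blue, green, red); there is no depth.
- robot.get_calibration(name): a dict with "K" (3x3 intrinsics, pixels), "distortion" ([k1, k2, p1, p2, k3] as OpenCV has them; the pictures are not rectified), "R" (3x3) and "t" (3): a world point X has camera coordinates R X + t. Camera axes: x right, y down, z forward; pixel columns grow to the right and rows downward; lengths in mm; the calibration is good to about 2 mm. A picture is of the moment at which its call begins. get_calibration takes no time and is no camera call.
- robot.job_done(): hands the job in; it is judged then, once.
Trained networks look in the newest picture that a camera, given by its name, has taken for a name from the list of things; names that differ only in an ending like _2 or _b are one class to them, and where a whole thing is asked for, a point or a joint stands for the part that bears it (a point fixed in the world has none). Each returns a list of dicts, best first, with "conf" (0 to 1); they miss things now and then, are a little off and sometimes report something else, mostly with a low value. They report only what shows in the picture. A call takes as long as a camera call. They do not tell look-alikes from the thing itself.
- robot.masks_of(camera, label): "mask" (420x560 bool, what is visible of it) and "extent" ([left, top, right, bottom] as shares, 0 to 1, of the picture: columns of its width, rows of its height, round what is visible of it).
- robot.mark_of(camera, label): "position" ([column, row] as shares, 0 to 1, of the picture: columns of its width, rows of its height: a listed point, or the origin of a listed thing).
The state is a dict: "time_s": time; "q": joint angles; "joint_vel": joint speeds; "joint_efforts": joint torques, N m; "tool_pos": TCP position; "ee_rot": TCP orientation; "contact_force": force on the tool from outside, world axes, zero at the start; "ft_torque": the same for the moment, N m; "finger_gap": finger opening in mm; "finger_force": force on a finger pad.
Only numpy, scipy, OpenCV 4.12 (cv2) and the standard library are available. Lean on these libraries where they do the work, as an engineer would, in place of code of your own. Each camera call takes 0.05 s, during which the arm holds its last target. There are 200 camera calls.

## Working session

There is one attempt and no reset: what is moved stays moved. The work goes in short steps, Python scripts to look and compute and a tool call to move; the robot and the scene stay as the last step left them, time stands still between calls to the robot, and variables do not carry over. Pictures are saved under pics/ and viewed, at most 10 in all, crops included, and the job is handed in when it is done.

Besides the shell and the picture viewer there is one more tool, called after "Emit:" by a JSON object that holds its "fn" and its "kwargs". move_arm: Moves the arm, as the interface text tells. Its arguments: {"type":"object","properties":{"deltas":{"type":"array"},"jaw":{"type":"number"},"newtons":{"type":"number"}},"required":["deltas"]}

```bash
mkdir -p pics
cat > h.py <<'E'
from workcell import robot
import numpy as np, cv2
W,H=560,420
def cal(n):
    c=robot.get_calibration(n); return [np.array(c[k],float) for k in("K","distortion","R","t")]
def ray(n,uv):
    K,d,R,t=cal(n); p=cv2.undistortPoints(np.array([[uv]],float),K,d)[0,0]
    v=R.T@np.array([p[0],p[1],1]); return -R.T@t, v/np.linalg.norm(v)
def tri(a,ua,b,ub):
    o1,d1=ray(a,ua);o2,d2=ray(b,ub)
    A=np.stack([d1,-d2],1); s=np.linalg.lstsq(A,o2-o1,rcond=None)[0]
    p,q=o1+s[0]*d1,o2+s[1]*d2; return (p+q)/2,np.linalg.norm(p-q)
def atz(n,uv,z):
    o,d=ray(n,uv); return o+d*(z-o[2])/d[2]
def proj(n,X):
    K,d,R,t=cal(n); return cv2.projectPoints(np.array(X,float).reshape(-1,3),cv2.Rodrigues(R)[0],t,K,d)[0][:,0]
E
python3 - <<'E'
from h import *
s=robot.state();print(s['tool_pos'],s['ee_rot'],s['time_s'],s['contact_force'])
for n in('side','top'):
    cv2.imwrite(f'pics/{n}0.png',robot.capture(n))
    print(n,'cam',ray(n,(280,210)))
    for l in('keyhole_plate','slot_seat','plain_plate','screw'):
        print(l,[(np.round(np.array(m['position'])*[W,H],1),round(m['conf'],2)) for m in robot.mark_of(n,l)])
        if l!='slot_seat': print('  ext',[(np.round(np.array(m['extent'])*[W,H,W,H],0),round(m['conf'],2)) for m in robot.masks_of(n,l)])
E
```

```text
[ 185.49070149 -622.22612842  230.2527804 ] [-9.90209772e-04  9.89517612e-01  1.44408803e-01 -1.10043589e-04] 0.0 [ 0.56026168 -0.59713936 -0.00286798]
side cam (array([338.64456403, 724.96098979, 709.08264922]), array([ 0.18438406, -0.80338037, -0.56620005]))
keyhole_plate [(array([283.2, 199.1]), 0.88), (array([261.7, 168.5]), 0.78)]
  ext [(array([246., 102., 283., 169.]), 0.79), (array([274., 125., 289., 207.]), 0.67)]
slot_seat [(array([260.4, 126.6]), 0.64), (array([283.7, 157.6]), 0.61)]
plain_plate [(array([296.9, 233.4]), 0.98), (array([237.4, 330.3]), 0.69)]
  ext [(array([291., 153., 311., 241.]), 0.9)]
screw [(array([236.6, 326.7]), 0.61)]
  ext [(array([216., 316., 235., 337.]), 0.77)]
top cam (array([ 484.27147504, -122.23491961, 1346.58979231]), array([ 0.07144929,  0.011909  , -0.99737314]))
keyhole_plate [(array([406.3, 176.5]), 0.93), (array([131.6, 240. ]), 0.69), (array([356.2, 210.4]), 0.63)]
  ext [(array([403., 148., 431., 195.]), 0.96), (array([335., 196., 378., 219.]), 0.66)]
slot_seat [(array([421. , 166.9]), 0.91), (array([359.3, 209.7]), 0.55)]
plain_plate [(array([309.1, 237.8]), 0.66)]
  ext [(array([296., 225., 335., 248.]), 0.61)]
screw [(array([132.9, 241.6]), 0.64)]
  ext [(array([128., 230., 135., 239.]), 0.66)]
```

View pics/side0.png

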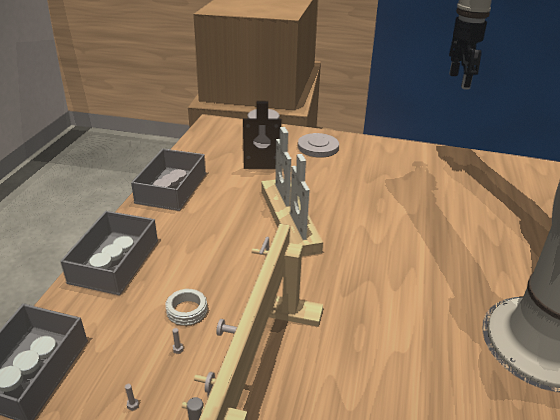

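View pics/top0.png

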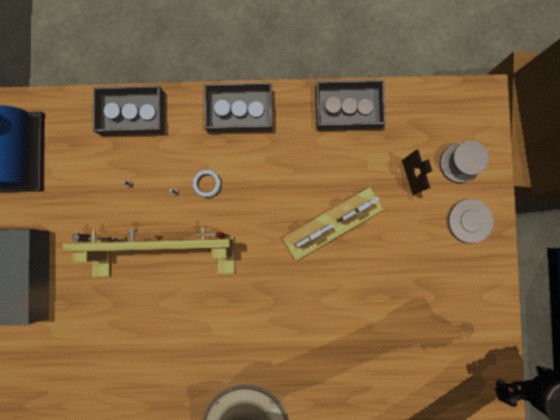

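The side picture shows the black look-alike at (262,135), the two aluminium plates in the stand at (283,165) and (300,200), and the rail with the screw head at (222,327). The top picture shows the stand plates at (358,210) and (315,236), the screw at (132,236) and the black plate at (417,172). The black plate is excluded by its colour. I'll enlarge the two aluminium plates next to see which has the slot.

Run:
```python
from h import *
a=cv2.imread('pics/side0.png')
c1=cv2.resize(a[115:255,235:335],None,fx=4,fy=4,interpolation=cv2.INTER_CUBIC)
c2=cv2.resize(a[290:370,190:290],None,fx=4,fy=4,interpolation=cv2.INTER_CUBIC)
o=np.zeros((560,800,3),np.uint8);o[:,:400]=c1;o[:320,400:]=c2;cv2.imwrite('pics/c1.png',o)
b=cv2.imread('pics/top0.png')
cv2.imwrite('pics/c2.png',np.hstack([cv2.resize(b[185:265,280:390],None,fx=4,fy=4,interpolation=3),cv2.resize(b[215:295,60:145],None,fx=4,fy=4,interpolation=3)]))
```

```text
(no output)
```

View pics/c1.png

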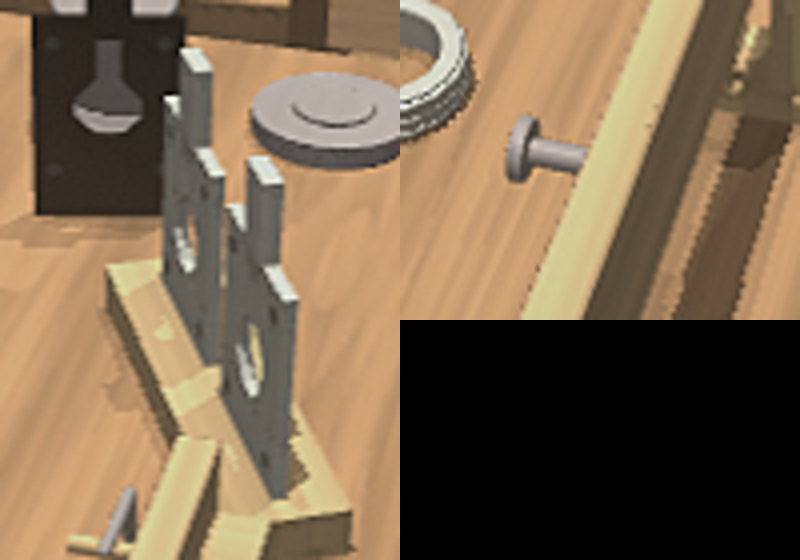

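View pics/c2.png

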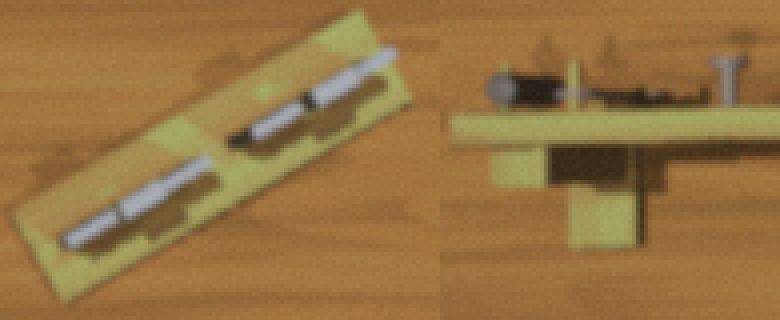

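Run:
```python
from h import *
from scipy.optimize import least_squares
# tab top centre, plate top corners (front-left / right) in side crop px
cr=lambda x,y:(235+x/4,115+y/4)
P={'far':dict(tab=cr(196,62),a=cr(173,99),b=cr(210,162)),'near':dict(tab=cr(265,170),a=cr(237,215),b=cr(283,283))}
img=cv2.imread('pics/side0.png');outs=[]
topc={'far':(320.,0),}
for k,p in P.items():
    t=atz('side',p['tab'],201);a=atz('side',p['a'],153);b=atz('side',p['b'],153)
    u=(b-a);L=np.linalg.norm(u);u/=L
    print(k,t.round(1),a.round(1),b.round(1),'mid',((a+b)/2).round(1),'len',L,'yaw',np.degrees(np.arctan2(-u[0],u[1])), 'top proj tab',proj('top',t).round(1), 'top a,b',proj('top',[a,b]).round(1))
    # rectify plate plane (front face ~ facing +x)
    c=(t+(a+b)/2)/2; c[2]=8
    n=np.array([u[1],-u[0],0])
    for off in(4,-4):
        q=np.array([c+u*y+n*off+[0,0,z] for y,z in((-60,0),(60,0),(60,200),(-60,200))])
        px=proj('side',q).astype(np.float32)
        M=cv2.getPerspectiveTransform(px,np.float32([[0,500],[300,500],[300,0],[0,0]]))
        outs.append(cv2.warpPerspective(img,M,(300,500),flags=3)[:, 50:250])
cv2.imwrite('pics/rect.png',np.hstack(outs))
```

```text
far [ 569.7 -300.   201. ] [ 593. -345.  153.] [ 554.6 -276.   153. ] mid [ 573.8 -310.5  153. ] len 78.96791353563052 yaw 29.029086313269744 top proj tab [[362.4 206.7]] top a,b [[377.6 198.2]
 [349.6 214.6]]
near [ 507.4 -189.1  201. ] [ 527.5 -222.7  153. ] [ 490.3 -162.1  153. ] mid [ 508.9 -192.4  153. ] len 71.10398018056352 yaw 31.568424847270848 top proj tab [[315.3 234.6]] top a,b [[327.9 226.4]
 [303.2 242.4]]
```

View pics/rect.png

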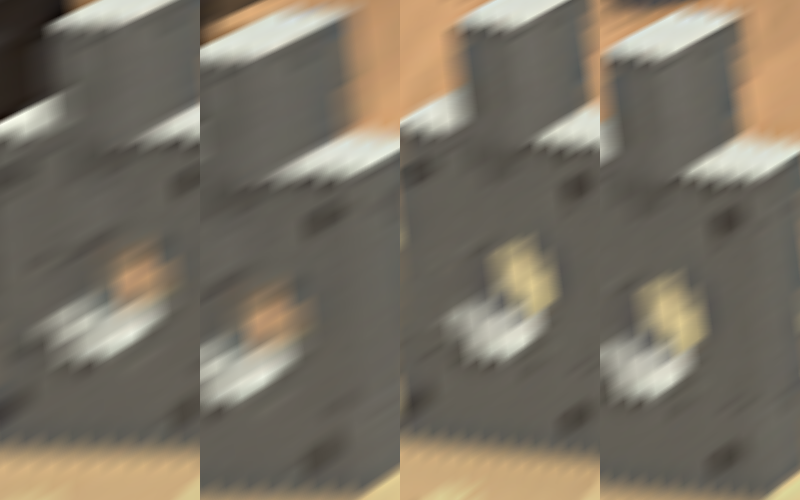

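The rectified faces put the far plate in the left pair and the near plate in the right pair. The view is too grazing to see through a slot, so I'll stretch the contrast and overlay the predicted slot outline.

Run:
```python
from h import *
f=np.mean([robot.capture('side').astype(float) for _ in range(6)],0)
np.save('side_avg.npy',f)
outs=[]
for (x0,y0) in((270,118),(286,145)):
    c=f[y0:y0+100,x0:x0+32].mean(2)
    c=np.clip((c-60)/(130-60),0,1)*255
    outs.append(cv2.resize(c.astype(np.uint8),None,fx=12,fy=6,interpolation=3))
cv2.imwrite('pics/enh.png',np.hstack(outs))
```

```text
(no output)
```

View pics/enh.png

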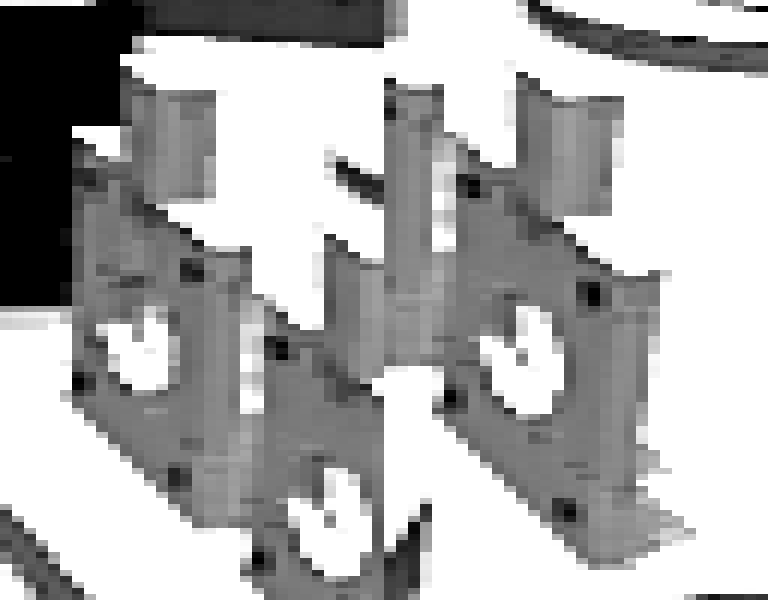

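Run:
```python
from h import *
f=np.load('side_avg.npy').mean(2)
yaw=np.radians(30)
u=np.array([-np.sin(yaw),np.cos(yaw),0]);n=np.array([np.cos(yaw),np.sin(yaw),0])
for k,t in(('far',(569.7,-300,8)),('near',(507.4,-189.1,8))):
    t=np.array(t,float)
    for nm,off in(('face',4),):
        pts=proj('side',[t+n*off+u*y+[0,0,z] for z,y in((125,0),(80,0),(102,0),(130,-8),(130,8),(145,-50),(145,50),(193,0))])
        print(k,pts.round(1).tolist())
    cx,cy=pts[0].round().astype(int)
    print(f[cy-8:cy+26,cx-9:cx+9].round().astype(int))
for n in('side','top'):
  robot.capture(n)
  for l in('keyhole_plate','plain_plate'):
    print(n,l,[(np.round(np.array(m['extent'])*[W,H,W,H],0),round(m['conf'],2)) for m in robot.masks_of(n,l)])
```

```text
far [[281.5, 157.7], [281.1, 174.7], [281.3, 166.5], [280.6, 154.1], [282.6, 157.4], [275.7, 140.2], [288.2, 160.4], [282.3, 130.7]]
[[ 40  39  41  82  88  88  95  85  79  93  98  95  91  88 100 143 163 164]
 [ 41  39  41  81  88  87  94  85  76  94  99 106 110 108 123 151 164 163]
 [ 41  39  41  81  96  93  93  84  77  71 117 167 203 213 196 170 162 164]
 [ 42  39  52  84  95  93  93  84  77  74  73 158 216 223 222 191 160 163]
 [ 42  38  51  85  95  93  92  92  87  78  79 128 202 223 218 204 174 161]
 [ 41  38  51  84  94  92  92  95  88  79  84  79 121 198 220 219 189 156]
 [ 42  50  65  87  94  92  92  94  91  89  91  88  64 182 225 219 203 171]
 [ 48  50  64  87  94  93  92  95  92  89  92  91  82 124 200 223 222 207]
 [ 45  48  64  88  95  93  92  94  98  93  92  92  89  66 185 233 229 221]
 [ 42  39  52  84  95  92  94  96  97  93  91  92  92  78 100 117 117  86]
 [ 41  39  52  84  95  93  92  94  97  93  91  94  93  91  89  83  85  78]
 [ 42  40  53  85  96  92  92  95  97  94  91  94  76  81  96  98  98  84]
 [ 42  40  53  85  96  85  89  97  98  94  92  95  69  76  97  98  
[... 3929 characters left out ...]
4 161 181 150  84  92  93  94  98  98]
 [179 129  86  92  93  82 162 191 182 145 171 151  84  92  93  96  99  98]
 [179 130  78  87  94  77 135 187 190 143 165 148  86  92  93  96  98  98]
 [179 125  63  81  95  88 121 194 215 213 169 100  89  93  93  95  99  98]
 [164 108  57  77  96  91  79 183 220 213 161  91  90  93  93  95  98  98]]
side keyhole_plate [(array([243., 103., 282., 169.]), 0.85), (array([274., 124., 291., 209.]), 0.58)]
side plain_plate [(array([290., 154., 309., 239.]), 0.74), (array([275., 129., 292., 204.]), 0.62)]
top keyhole_plate [(array([339., 198., 377., 220.]), 0.72), (array([404., 150., 429., 195.]), 0.66)]
top plain_plate [(array([297., 225., 332., 246.]), 0.51)]
```

The far plate at side (283,165), top (358,210) is the keyhole plate. Side-wall shading (about 97 against 92) appears exactly where its slot should be, the near plate at (300,200) is uniform there, and the networks agree in both views. Next I'll locate the screw and work out the move deltas.

```bash
cat >> h.py <<'E'
def delta(target,th_deg=None):
    from scipy.spatial.transform import Rotation as Ro
    s=robot.state();q=s['ee_rot'];R=Ro.from_quat([q[1],q[2],q[3],q[0]]).as_matrix()
    th=np.degrees(np.arctan2(R[1,0],R[0,0])); d=R.T@(np.array(target,float)-s['tool_pos'])/1000
    print('tcp',np.round(s['tool_pos'],1),'xdir',round(th,2),'t',round(s['time_s'],2),'delta',d.round(4),'turn',None if th_deg is None else round(np.radians(th-th_deg),4))
E
python3 - <<'E'
from h import *
print('head',tri('side',(219.5,327.5),'top',(132.5,230.5)),'base',tri('side',(236.2,329.5),'top',(132.5,241)))
b=cv2.imread('pics/top0.png')
# rail yaw: front top edge, sub-pixel gradient by column
g=cv2.GaussianBlur(b[...,2].astype(float)-b[...,0],(5,3),0)
pts=[]
for c in list(range(145,195,2)):
    col=g[228:246,c]; d=np.diff(col); i=np.argmax(d); pts.append((c,228+i+.5+ (0 if i in(0,len(d)-1) else .5*(d[i-1]-d[i+1])/(d[i-1]-2*d[i]+d[i+1]))))
p=np.array([atz('top',x,180) for x in pts]);f=np.polyfit(p[:,1],p[:,0],1);r=p[:,0]-np.polyval(f,p[:,1])
ok=abs(r)<3;f=np.polyfit(p[ok,1],p[ok,0],1);print('rail front x at y',f,'normal yaw',np.degrees(np.arctan(-f[0])),r.std(), 'ok',ok.sum())
for n in('side','top'):
    print(n,[(np.round(np.array(m['extent'])*[W,H,W,H],0)) for m in robot.masks_of(n,'screw')])
delta((570,-300,225),29.4)
E
```

```text
head (array([529.0095165 , 250.02486089, 158.7756267 ]), np.float64(2.2646098597939317)) base (array([504.06374041, 249.39031206, 161.24566491]), np.float64(3.176756076235524))
rail front x at y [2.11868301e-02 4.88803103e+02] normal yaw -1.2137343584268234 7.57091412801969 ok 5
side [array([216., 316., 236., 337.])]
top [array([130., 229., 134., 241.])]
tcp [ 185.8 -622.9  231.3] xdir 16.61 t 1.5 delta [ 0.4605 -0.1996  0.0063] turn -0.2233
```

Emit:
{"fn": "move_arm", "kwargs": {"deltas": [[0.03,-0.013,0,-0.02],[0.085,-0.037,0.001,-0.05],[0.142,-0.062,0.002,-0.08],[0.2,-0.087,0.003,-0.11],[0.257,-0.112,0.003,-0.14],[0.314,-0.136,0.004,-0.17],[0.37,-0.16,0.005,-0.2],[0.42,-0.182,0.006,-0.223]], "jaw": 0.0854, "newtons": 60}}

```text
time_s: 2.5
tool_pos: [538.5, -324.9, 225.7]
ee_rot: [-0.0, 0.967, 0.255, 0.0]
contact_force: [0.3, -1.1, -0.0]
finger_gap: 85.5
finger_force: 0.0
```

Run:
```python
from h import *
delta((570,-300,225),29.4)
t=robot.capture('top');cv2.imwrite('pics/t1.png',t);s=robot.capture('side');cv2.imwrite('pics/s1.png',s)
b=cv2.imread('pics/top0.png')
# rail front edge from image ends
for u in((64,243.5),(229,239)): print(atz('top',u,180).round(1))
```

```text
tcp [ 538.5 -324.9  225.7] xdir 29.58 t 2.5 delta [ 0.0397 -0.0061  0.0007] turn 0.0032
[499.8 407.9 180. ]
[502.   13.6 180. ]
```

Emit:
{"fn": "move_arm", "kwargs": {"deltas": [[0.02,-0.003,0,0],[0.04,-0.006,0,0.003],[0.04,-0.006,0,0.003]]}}

```text
time_s: 2.98
tool_pos: [569.7, -301.6, 225.5]
ee_rot: [-0.0, 0.967, 0.253, 0.001]
contact_force: [-0.7, 0.3, -0.1]
finger_gap: 85.2
finger_force: 0.0
```

Run:
```python
from h import *
delta((570,-300,163),29.4)
b=cv2.imread('pics/top0.png').astype(int)
m=((b.min(2)>120)).astype(np.uint8)
for nm,(x0,y0,x1,y1) in dict(far=(335,190,382,222),near=(292,222,338,252)).items():
    k=np.zeros_like(m);k[y0:y1,x0:x1]=m[y0:y1,x0:x1]
    pts=np.argwhere(k)[:,::-1].astype(np.float32)
    e=cv2.minAreaRect(pts);print(nm,len(pts),e)
    P=np.array([atz('top',p,160) for p in pts.tolist()]);c=P.mean(0);w,v=np.linalg.eigh(np.cov(P[:,:2].T));print(c.round(1),v[:,1],np.degrees(np.arctan2(-v[0,1],v[1,1])))
t=robot.capture('top');s=robot.capture('side')
A=cv2.resize(t[165:265,300:400],None,fx=4,fy=4,interpolation=3);B=cv2.resize(s[60:160,240:340],None,fx=4,fy=4,interpolation=3)
cv2.imwrite('pics/g1.png',np.hstack([A,B]))
```

```text
tcp [ 569.7 -301.6  225.5] xdir 29.35 t 2.98 delta [ 0.001  -0.0012  0.0625] turn -0.0008
far 154 ((360.67645263671875, 207.7941131591797), (4.801959991455078, 40.8166618347168), 59.03623962402344)
[ 571.8 -304.7  160. ] [-0.48336514  0.87541884] 28.905416249889253
near 159 ((314.4076843261719, 234.83847045898438), (4.8373541831970215, 41.303565979003906), 60.2551155090332)
[ 508.7 -190.8  160. ] [-0.48286598  0.87569426] 28.87275185637595
```

View pics/g1.png

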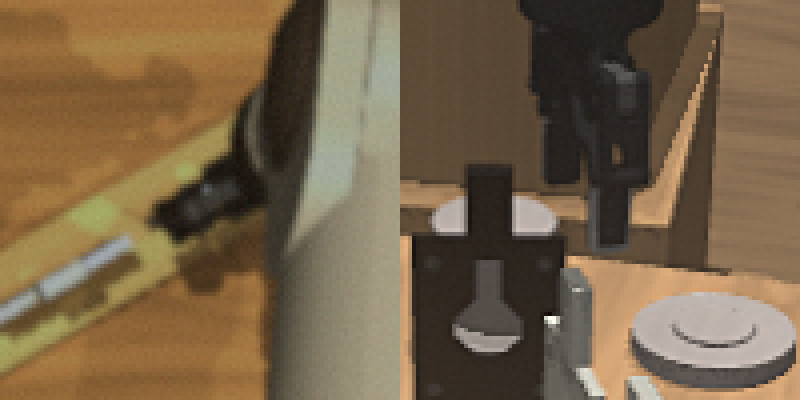

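The gripper is over the far plate's tab, with the fingers straddling it along the plate's width. Both estimates agree to within about 1 mm across the thickness, so I'll descend and grip.

Emit:
{"fn": "move_arm", "kwargs": {"deltas": [[0,0,0.02,0.005],[0,0,0.045,0.005],[0,0,0.0625,0.005],[0,0,0.0625,0.005]]}}

```text
time_s: 3.58
tool_pos: [566.3, -303.5, 160.4]
ee_rot: [-0.001, 0.968, 0.249, -0.002]
contact_force: [0.7, 0.9, -0.2]
finger_gap: 85.5
finger_force: 0.0
```

Emit:
{"fn": "move_arm", "kwargs": {"deltas": [[0,0,0,0],[0,0,0,0],[0,0,0,0],[0,0,0,0],[0,0,0,0],[0,0,0,0]], "jaw": 0.02, "newtons": 70}}

```text
time_s: 4.32
tool_pos: [568.9, -304.0, 163.8]
ee_rot: [0.001, 0.968, 0.25, 0.001]
contact_force: [1.3, -0.4, 5.7]
finger_gap: 28.9
finger_force: 69.9
```

Emit:
{"fn": "move_arm", "kwargs": {"deltas": [[0,0,-0.01,0],[0,0,-0.03,0],[0,0,-0.055,0],[0,0,-0.074,0],[0,0,-0.074,0],[0,0,-0.074,0]]}}

```text
time_s: 5.08
tool_pos: [567.6, -303.5, 236.2]
ee_rot: [-0.0, 0.968, 0.25, -0.0]
contact_force: [0.2, -0.1, -2.8]
finger_gap: 29.2
finger_force: 69.3
```

Run:
```python
from h import *
print(robot.state()['finger_force'],robot.state()['contact_force'],robot.state()['finger_gap'])
delta((590,240,236),0)
```

```text
69.34352159500122 [ 0.23942413 -0.06260201 -2.83966099] 29.191725341641785
tcp [ 567.6 -303.5  236.2] xdir 28.92 t 5.08 delta [ 2.824e-01 -4.649e-01  3.000e-04] turn 0.5048
```

Emit:
{"fn": "move_arm", "kwargs": {"deltas": [[0.025,0,0,0],[0.06,0,0,0],[0.0745,-0.026,0,0.05],[0.101,-0.074,0,0.13],[0.13,-0.127,0,0.22],[0.159,-0.179,0,0.31],[0.188,-0.232,0,0.4],[0.217,-0.284,0,0.48]]}}

```text
time_s: 6.08
tool_pos: [619.7, 51.6, 235.5]
ee_rot: [0.0, 1.0, 0.011, -0.001]
contact_force: [1.2, -0.1, -2.2]
finger_gap: 29.2
finger_force: 69.8
```

Run:
```python
from h import *
delta((610,250,236),0)
```

```text
tcp [619.7  51.6 235.5] xdir 1.26 t 6.08 delta [-0.0054 -0.1986 -0.0005] turn 0.022
```

Emit:
{"fn": "move_arm", "kwargs": {"deltas": [[-0.002,-0.05,0,0.01],[-0.006,-0.105,0,0.02],[-0.014,-0.155,0,0.022],[-0.02,-0.185,0,0.022],[-0.024,-0.198,0,0.022],[-0.024,-0.198,0,0.022],[-0.024,-0.198,0,0.022]]}}

```text
time_s: 6.95
tool_pos: [592.7, 244.6, 236.3]
ee_rot: [0.001, 1.0, -0.0, -0.0]
contact_force: [0.5, 0.4, -2.2]
finger_gap: 29.1
finger_force: 69.7
```

Run:
```python
from h import *
delta((580,250,236),0)
t=robot.capture('top')
for l in('keyhole_plate','slot_seat','screw'): print('top',l,[(np.round(np.array(m['position'])*[W,H],1),round(m['conf'],2)) for m in robot.mark_of('top',l)])
s=robot.capture('side')
for l in('keyhole_plate','slot_seat','screw'): print('side',l,[(np.round(np.array(m['position'])*[W,H],1),round(m['conf'],2)) for m in robot.mark_of('side',l)])
np.save('t2.npy',t);np.save('s2.npy',s)
B=cv2.resize(s[200:360,150:290],None,fx=3.5,fy=3.5,interpolation=3);A=cv2.resize(t[195:275,95:170],None,fx=4,fy=4,interpolation=3)
o=np.zeros((560,790,3),np.uint8);o[:,:490]=B;o[:320,490:]=A;cv2.imwrite('pics/h1.png',o)
```

```text
tcp [592.7 244.6 236.3] xdir -0.0 t 6.95 delta [-0.0127 -0.0054  0.0003] turn -0.0001
top keyhole_plate [(array([408.1, 174. ]), 0.9)]
top slot_seat [(array([419.8, 166.3]), 0.74), (array([128.2, 201.8]), 0.68)]
top screw [(array([133.8, 242.6]), 0.62)]
side keyhole_plate [(array([185.9, 347.8]), 0.72), (array([263.5, 170.1]), 0.72)]
side slot_seat [(array([263.3, 125.4]), 0.89), (array([176.6, 291.9]), 0.58)]
side screw [(array([241.3, 328.2]), 0.45)]
```

View pics/h1.png

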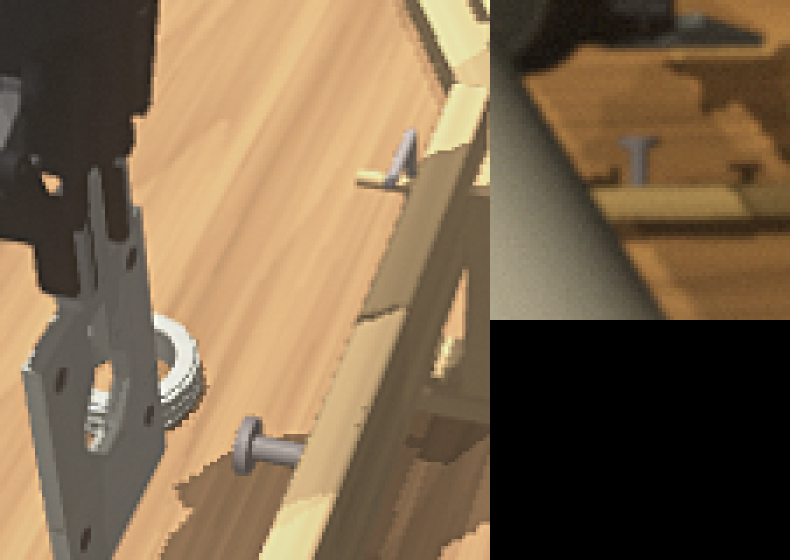

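The plate in hand clearly has the slot above its hole (side crop around (100,380)), so it is the keyhole plate. The screw head is at (245,445) in that crop, standing free of the rail. Now I'll check the heights and sideways offsets.

Run:
```python
from h import *
P=[]
for _ in range(8): robot.capture('side'); P.append(robot.state()['tool_pos'])
P=np.array(P);m=P.mean(0);print(m.round(1),P.std(0).round(1))
sc=lambda x,y:(150+x/3.5,200+y/3.5); tc=lambda x,y:(95+(x-490)/4,195+y/4)
print('pred seat',proj('side',[m[0],m[1],m[2]-155+125]),'pred bottom',proj('side',[m[0],m[1],m[2]-155]))
hole=sc(107,407)   # mid of hole opening
print('hole px',hole,'pred',proj('side',[m[0],m[1],m[2]-155+80]))
for u in(tc(638,142),tc(640,183)): print('screw top ray z160',atz('top',u,160).round(1))
for y in(246,250,254):
    for nm,p in(('head',sc(244,445)),('base',sc(300,452))):
        o,d=ray('side',p);print(y,nm,(o+d*(y-o[1])/d[1]).round(1))
```

```text
[591.8 247.3 236.9] [0.  0.1 0. ]
pred seat [[176.29427705 292.92688972]] pred bottom [[184.28710459 352.57823192]]
hole px (180.57142857142858, 316.2857142857143) pred [[179.31843333 315.8362668 ]]
screw top ray z160 [527.9 250.5 160. ]
screw top ray z160 [503.1 249.4 160. ]
246 head [531.5 246.  154.7]
246 base [507.6 246.  157.6]
250 head [529.9 250.  159.4]
250 base [506.2 250.  162.2]
254 head [528.3 254.  164. ]
254 base [504.8 254.  166.8]
```

Emit:
{"fn": "move_arm", "kwargs": {"deltas": [[-0.01,-0.003,0.001,0],[-0.025,-0.003,0.002,0],[-0.04,-0.003,0.002,0],[-0.05,-0.003,0.002,0],[-0.06,-0.003,0.002,0],[-0.07,-0.003,0.002,0],[-0.077,-0.003,0.002,0],[-0.077,-0.003,0.002,0]]}}

```text
time_s: 8.75
tool_pos: [514.4, 250.1, 234.9]
ee_rot: [0.0, 1.0, 0.002, 0.0]
contact_force: [-0.1, 0.1, -1.6]
finger_gap: 29.2
finger_force: 69.8
```

Run:
```python
from h import *
for _ in range(4): s=robot.capture('side')
st=robot.state();print(st['tool_pos'].round(1) if hasattr(st['tool_pos'],'round') else st['tool_pos'],st['contact_force'],st['time_s'])
cv2.imwrite('pics/i1.png',cv2.resize(s[240:380,150:300],None,fx=4,fy=4,interpolation=3))
```

```text
[515.3 249.9 234.8] [-0.2629059  -0.30759591 -1.59855119] 8.95
```

View pics/i1.png

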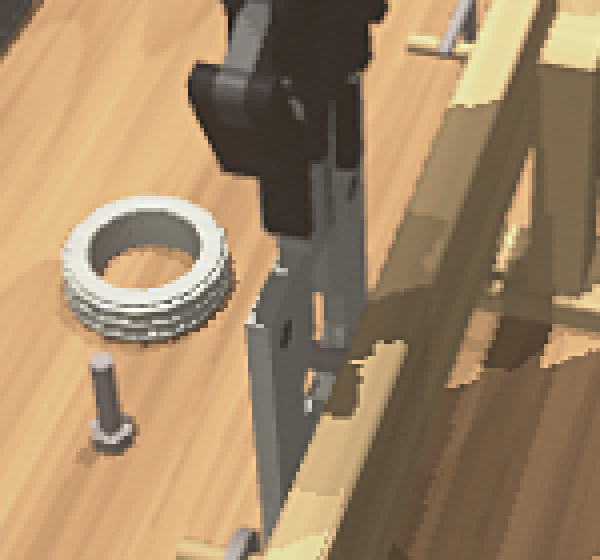

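The neck passes through the hole at (335,360) and the head is hidden behind the plate, with no contact force. The plate sits between the rail and the head, so I'll lower it.

Emit:
{"fn": "move_arm", "kwargs": {"deltas": [[0,0,0.008,0],[0,0,0.016,0],[0,0,0.024,0],[0,0,0.031,0],[0,0,0.037,0],[0,0,0.041,0],[0,0,0.043,0],[0,0,0.043,0]]}}

```text
time_s: 9.95
tool_pos: [514.8, 250.1, 191.8]
ee_rot: [-0.0, 1.0, 0.001, 0.0]
contact_force: [-0.5, -0.1, -2.2]
finger_gap: 28.7
finger_force: 69.8
```

Emit:
{"fn": "move_arm", "kwargs": {"deltas": [[0,0,0.001,0],[0,0,0.002,0],[0,0,0.003,0],[0,0,0.003,0]]}}

```text
time_s: 10.45
tool_pos: [515.2, 250.2, 190.4]
ee_rot: [0.0, 1.0, 0.001, 0.001]
contact_force: [-3.1, -1.9, 7.4]
finger_gap: 29.2
finger_force: 71.1
```

Contact came at the expected height (seat about 160 mm, 10 N upward), so the plate is seated. I'll release it and rise.

Emit:
{"fn": "move_arm", "kwargs": {"deltas": [[0,0,-0.001,0],[0,0,-0.001,0],[0,0,-0.001,0],[0,0,-0.001,0],[0,0,-0.001,0],[0,0,-0.001,0],[0,0,-0.001,0]], "jaw": 0.06}}

```text
time_s: 11.32
tool_pos: [514.8, 250.1, 189.8]
ee_rot: [0.0, 1.0, 0.001, 0.0]
contact_force: [-0.7, -0.5, 0.1]
finger_gap: 60.0
finger_force: 0.0
```

Emit:
{"fn": "move_arm", "kwargs": {"deltas": [[0,0,-0.015,0],[0,0,-0.04,0],[0,0,-0.08,0],[0,0,-0.12,0],[0,0,-0.15,0],[0,0,-0.15,0],[0,0,-0.15,0]]}}

```text
time_s: 12.2
tool_pos: [514.6, 249.9, 339.8]
ee_rot: [0.0, 1.0, 0.001, 0.0]
contact_force: [0.3, -0.6, 0.1]
finger_gap: 60.0
finger_force: 0.0
```

Run:
```python
from h import *
s=robot.capture('side');t=robot.capture('top');print(robot.state()['contact_force'],robot.state()['tool_pos'])
A=cv2.resize(s[220:380,160:300],None,fx=3.5,fy=3.5,interpolation=3);B=cv2.resize(t[190:270,95:170],None,fx=4,fy=4,interpolation=3)
o=np.zeros((560,790,3),np.uint8);o[:,:490]=A;o[:320,490:]=B;cv2.imwrite('pics/j1.png',o)
for p in((513,250,205),(513,200,180),(513,300,180),(513,250,228)): print(proj('side',p)[0].round(1), ((proj('side',p)[0]-[160,220])*3.5).round(0))
```

```text
[ 0.13900333  0.4370869  -0.54560799] [514.23454365 249.63865431 338.85124677]
[230.  306.3] [245. 302.]
[241.4 294.9] [285. 262.]
[218.7 346.3] [205. 442.]
[229.4 293.9] [243. 258.]
```

View pics/j1.png

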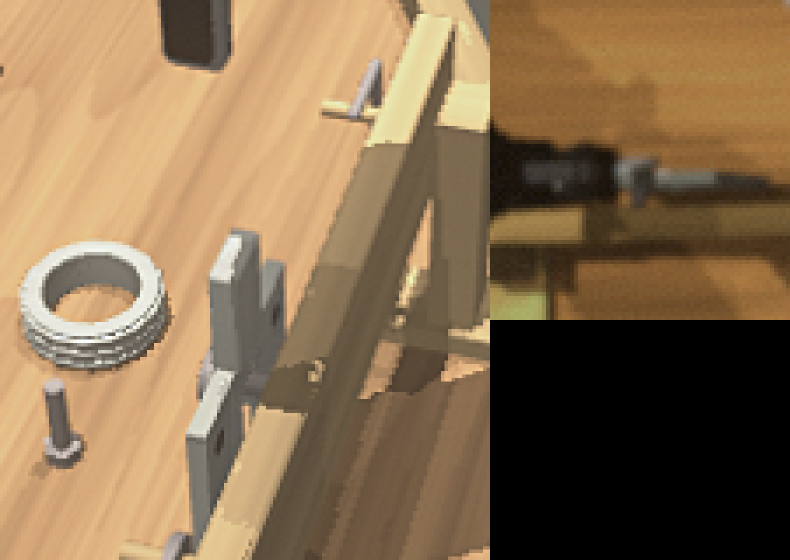

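The plate hangs behind the screw head (207,378) with its neck at (260,375), shoulders and tab top at the predicted pixels, upright; the gripper is clear.

```bash
python3 -c "
from workcell import robot
print(robot.job_done())"
```

```text
the job is handed in; nothing more can be done
None
```

The keyhole plate is hung on the screw's neck, released and upright, and the plain plate was left untouched in the stand. I handed the job in at about 12 s; the hand-in did not report whether it passed.

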